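# Find the stamped crate and push it to the dispatch rail

## Task

Two slatted wooden crates look alike, but one has a ring stamped on its underside. With the fingertips, without lifting either off the bench, tip both crates over onto their backs, away from you, so that their undersides face you; then push the crate with the ring, still lying, until its open mouth rests square against the long metal dispatch rail. Leave the unstamped one lying clear of the rail, and do not disturb the other things on the bench.

Things in the scene. Friction and masses are not known exactly. Their poses are not given: they have to be found in the camera images.
- crate_ringed: The crate to dispatch: light slatted wood crate, empty, 60 (its x) x 76 (y) x 90 mm (z), walls 5 mm, about 0.25 kg. Starts upright, mouth up, turned at most 0.28 rad, left or right at random. Origin: centre of the underside; x away from the robot, z to the mouth. A dark ring, 41 mm across and 5 mm broad with a bar across it, is stamped on its underside, which is recessed 4 mm.
- crate_plain: The other crate, the same outside: light slatted wood crate, empty, 60 (its x) x 76 (y) x 90 mm (z), walls 5 mm, about 0.25 kg. Starts upright, mouth up, turned at most 0.28 rad, left or right at random. Origin: centre of the underside; x away from the robot, z to the mouth. Its underside (recessed 4 mm) is bare.
- crate_ringed_mouth (a point): Centre of the open mouth of the stamped crate, 90 mm from the underside along the crate's z; axes as the crate. Pushed away from the robot 70 to 80 mm up its near wall, the crate turns about its far bottom edge, and past about 35 degrees falls onto its back: then 60 mm high, underside upright and facing the robot; it slides if pushed low on that.
- crate_plain_mouth (a point): Centre of the open mouth of the bare crate, 90 mm from the underside along the crate's z; axes as the crate. Pushed away from the robot 70 to 80 mm up its near wall, the crate turns about its far bottom edge, and past about 35 degrees falls onto its back: then 60 mm high, underside upright and facing the robot; it slides if pushed low on that.
- dispatch_rail: Dispatch rail: aluminium flat bar screwed down across the far side of the bench, 16 mm (x) x 520 mm (y) x 15 mm high, turned at most 0.06 rad. Origin: centre of its underside; x points away from the robot. It does not move.
- rail_face (a point): Middle of the rail's near face (the face towards the robot), at bench height; x points away from the robot, square to the face, y along the rail.
- jar_flux: Bystander: amber jar with black lid, 43 mm across, 55 mm high, between the crates; origin: centre of its underside.
- spring_stand: Bystander: small tool rest with a wire coil, 70 x 34 x 35 mm high, long side away from the robot, between the crates and near the rail; origin: centre of its underside.
- caliper: Bystander: caliper lying flat, 150 x 51 x 11 mm, at the right; origin: centre of its underside.

How it is judged:
By the outcome, as a careful person would: the job done as asked, in the order asked, and still so for the second after the job is handed in, with the robot touching nothing.
It also fails if it takes over 58 s, if anything falls off the work surface, if the arm or the gripper's body presses on something with over 40 N, if the wrist force passes 120 N, or if a joint passes its speed limit or range.

## Robot

A 6-joint arm with a two-finger parallel gripper is mounted at the origin on a cart in front of the work surface, level with it; the furniture and walls round the work are solid. World frame = base frame: x ahead of the robot, y to its left, z up, the work surface at z = 0. Lengths are in m, angles in rad, forces in N, time in s.
With the tool pointing down it reaches from about 0.25 to 0.8 m from the base axis. Payload 3.9 kg.
Tool frame: the origin (TCP) lies at the very end of the fingers, on their centre line; the grasp point (between the pads) lies env.grasp_offset behind it (env.grasp_offset is the distance from the TCP to the grasp point, in m); z points along the fingers, y is the direction in which the jaws open and shut (so a half turn about z gives the same grasp; the last joint's range is limited). The gripper opens to 85 mm and grips with 20 to 120 N. Pads are 22 mm wide; open, the fingers measure 114 mm over their backs; the gripper's body (76 mm by 85 mm) begins 54 mm behind the grasp point. The pads swing forward as they close: fully open they stand 13 mm farther back than shut.
Start: joints at [-1.223, 0.26, -0.138, 1.173, 0, 1.571], TCP at [0.179, -0.494, 0.231] pointing down, gripper open.
Joint ranges: [-2.78, 2.78], [-0.83, 1.72], [-1.28, 1.37], [-1.9, 2.12], [-1.57, 1.48], [-3.14, 3.14]. Speed limits (rad/s): [2.57, 2.57, 3.14, 3.14, 3.14, 3.14].

## Interface

Orientations are given as a unit quaternion [w, x, y, z].
In Python, from bench import env gives the robot as it stands.
- The arm moves only by the shell command python3 -m creep 'ROWS' [FORCE]. ROWS is JSON, a list of rows, each a list of 7 numbers: the shift along the tool's x, y, z in m, then the turn, a rotation vector about the tool's x, y, z in rad, then the gripper's target within -1 to 1 (shut at 1, half-way at 0, fully open at -1). In form: [[x, y, z, rx, ry, rz, hand], ...]. A call has 1 to 10 rows; each row is the pose to reach, as a shift and turn from the pose commanded when the call began, along the tool's axes at that moment; what a row does not reach only later rows make up. A row lasts 1/12 s, in which the tool goes at most 41.7 mm and 7.16 degrees, less where a joint would pass 70% of its speed; a pose out of reach is approached as far as the arm can. A call with a gripper value outside its range is refused whole. The fingers move at their own pace and stop on an object; FORCE is the grip in N (left out, the last holds). Time passes only in rows, so rows that repeat a pose let the fingers close. It gives the time, the measured TCP pose, the force and the opening at its end, in the units of the state.
- env.observe(): the state, without advancing time (a new reading comes with each control period).
- env.read_camera(name): name is "side" or "top" or "wrist"; returns the picture (420x560x3 uint8, blue, green, red); there is no depth.
- env.calibration(name): a dict with "camera_matrix" (3x3 intrinsics, pixels), "world_from_camera" (4x4, takes a point from camera to world coordinates). Camera axes: x right, y down, z forward; pixel columns grow to the right and rows downward; lengths in m; the calibration is good to about 2 mm. The wrist camera is an equidistant fisheye: a pixel r from the principal point sees the ray r / f radians off the axis. A picture is of the moment at which its call begins: read the wrist's pose just before it. calibration takes no time and is no camera call; for the wrist camera it gives the pose at the moment of the call.
- env.hand_in(): hands the job in, once; it reports no verdict.
Trained networks look in the newest picture that a camera, given by its name, has taken for a name from the list of things; names that differ only in an ending like _2 or _b are one class to them, and where a whole thing is asked for, a point or a joint stands for the part that bears it (a point fixed in the world has none). Each returns a list of dicts, best first, with "confidence" (0 to 1); they miss things now and then, are a little off and sometimes report something else, mostly with a low value. They report only what shows in the picture. A call takes as long as a camera call.
- env.cut_out(camera, thing): "pixels" (420x560 bool, what is visible of it) and "pixel" ([row, column] in pixels, amid what is visible of it).
- env.place_of(camera, thing): "pixel" ([row, column] in pixels: a listed point, or the origin of a listed thing).
The state is a dict: "time_s": time; "joints": joint angles; "joint_velocities": joint speeds; "effort": joint torques, N m; "ee_pos": TCP position; "orientation": TCP orientation; "contact_force": force on the tool from outside, world axes, zero at the start; "moment": the same for the moment, N m; "grip_width": opening from 0.0 (shut) to 1.0 (fully open).
Only numpy, scipy, OpenCV 4.12 (cv2) and the standard library are available. Lean on these libraries where they do the work, as an engineer would, in place of code of your own. Each camera call takes 0.05 s, during which the arm holds its last target.

## Working session

There is one attempt and no reset: what is moved stays moved. The work goes in short steps, Python scripts to look and compute and a shell command to move; the robot and the scene stay as the last step left them, time stands still between calls to the robot, and variables do not carry over. Pictures are saved under pics/ and viewed, and the job is handed in when it is done.

```bash
ls; mkdir -p pics
python3 - <<'E'
from bench import env
import cv2,json
print(env.observe())
for n in ("side","top","wrist"):
    im=env.read_camera(n); cv2.imwrite(f"pics/a_{n}.png",im)
    c=env.calibration(n); print(n,c["camera_matrix"],c["world_from_camera"])
E
```

```text
pics
{'time_s': 0.0, 'joints': array([-1.22302547e+00,  2.60707308e-01, -1.39372126e-01,  1.17271446e+00,
        5.14546277e-06,  1.57079073e+00]), 'joint_velocities': array([-3.44115385e-04, -1.06159357e-03,  7.48969266e-04, -6.56224827e-05,
       -1.51583893e-03, -1.20618961e-04]), 'effort': array([-9.53846175e-04, -4.05678892e+01,  2.53922188e+01,  1.88297237e-02,
       -3.04898549e-05,  3.14476807e-06]), 'ee_pos': array([ 0.17868862, -0.49292333,  0.23045155]), 'orientation': array([-9.84166466e-04,  9.84919009e-01,  1.73013147e-01, -1.70263162e-04]), 'contact_force': array([-0.08086001,  0.09043687, -1.30636143]), 'moment': array([-0.00869462, -0.00054175,  0.00564724]), 'grip_width': 0.9984158624813124}
side [[508.32424614   0.         282.94729366]
 [  0.         508.32424614 216.73006059]
 [  0.           0.           1.        ]] [[ 0.98715439 -0.09170312  0.13083103  0.45271994]
 [-0.15869347 -0.46791589  0.86940848 -1.11027985]
 [-0.01850955 -0.87900242 -0.47645791  0.61804676]
 [ 0.          0.          0.          1.        ]]
top [[386.35889485   0.         281.27319257]
 [  0.         386.35889485 206.79368061]
 [  0.           0.           1.        ]] [[-0.01676818 -0.99578981  0.09011924  0.51249378]
 [-0.99967542  0.01496787 -0.02061587 -0.10574272]
 [ 0.01918018 -0.09043568 -0.99571758  0.97534035]
 [ 0.          0.          0.          1.        ]]
wrist [[325.1922621    0.         284.75117029]
 [  0.         325.1922621  210.28455824]
 [  0.           0.           1.        ]] [[ 0.34152201 -0.90095013 -0.26767811  0.24681558]
 [-0.93987099 -0.32807125 -0.09493042 -0.46857976]
 [-0.00228992  0.28400371 -0.95882045  0.37313328]
 [ 0.          0.          0.          1.        ]]
```

View pics/a_top.png

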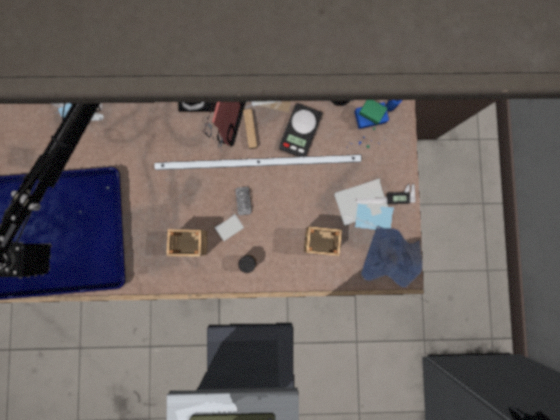

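View pics/a_side.png

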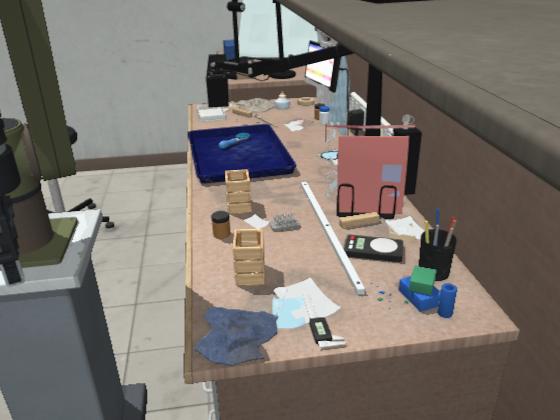

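View pics/a_wrist.png

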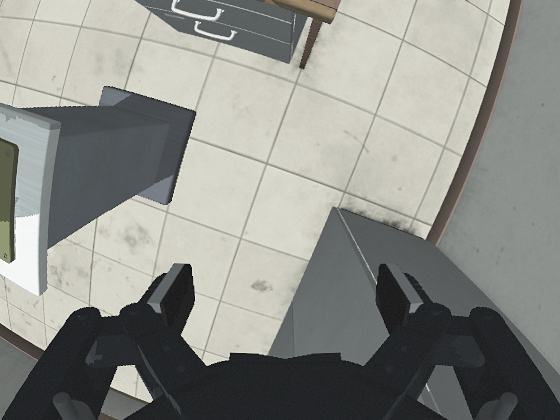

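```bash
cat > h.py <<'E'
from bench import env
import cv2,numpy as np
from scipy.optimize import minimize
def proj(n,P,c=None):
    c=c or env.calibration(n); T=np.linalg.inv(c["world_from_camera"]); K=c["camera_matrix"]
    p=np.atleast_2d(P)@T[:3,:3].T+T[:3,3]
    u=p@K.T; return u[:,:2]/u[:,2:]
def back(n,rc,z,c=None):
    c=c or env.calibration(n); M=c["world_from_camera"]; K=c["camera_matrix"]
    rc=np.atleast_2d(rc); d=np.c_[rc[:,1],rc[:,0],np.ones(len(rc))]@np.linalg.inv(K).T@M[:3,:3].T
    t=(z-M[2,3])/d[:,2]; return M[:3,3]+d*t[:,None]
def box(x,y,yaw,L=.06,W=.076,H=.09):
    c,s=np.cos(yaw),np.sin(yaw)
    return np.array([[x+c*a-s*b,y+s*a+c*b,z] for a in(-L/2,L/2) for b in(-W/2,W/2) for z in(0,H)])
def hullmask(n,P,c,S=4):
    u=proj(n,P,c); h=cv2.convexHull((u*S+S/2-.5).astype(np.float32)).astype(np.int32)
    m=np.zeros((420*S,560*S),np.uint8); cv2.fillConvexPoly(m,h,1); return cv2.resize(m.astype(np.float32),(560,420),interpolation=cv2.INTER_AREA)
def fit(masks,x0,dims):
    cs={n:env.calibration(n) for n in masks}
    def f(p):
        e=0
        for n,m in masks.items():
            r=hullmask(n,box(p[0]/100,p[1]/100,p[2]/10,*dims),cs[n]); i=np.minimum(r,m).sum(); e+=1-i/np.maximum(r,m).sum()
        return e
    best=None
    for y0 in(-.2,0,.2):
        r=minimize(f,[x0[0]*100,x0[1]*100,(x0[2]+y0)*10],method="Nelder-Mead",options=dict(initial_simplex=None,xatol=.01,fatol=1e-5))
        if best is None or r.fun<best.fun: best=r
    p=best.x; return p[0]/100,p[1]/100,p[2]/10,best.fun
E
python3 - <<'E'
from h import *
print("go",env.grasp_offset)
import pickle
D={}
for n in("top","side"):
    im=env.read_camera(n)
    for t in("crate_ringed","crate_plain","dispatch_rail","jar_flux","spring_stand","caliper"):
        for k,r in enumerate(env.cut_out(n,t)):
            if r["confidence"]<.2: continue
            m=r["pixels"]; D[n,t,k]=m; ys,xs=np.nonzero(m)
            print(n,t,k,round(r["confidence"],2),r["pixel"],m.sum(),xs.min(),xs.max(),ys.min(),ys.max())
            if n=="top": print("    world z0",back(n,[r["pixel"]],0.0)[0].round(3))
pickle.dump(D,open("D.pkl","wb"))
E
```

```text
go 0.0187
top crate_ringed 0 0.88 [243.1, 187.8] 1060 167 208 229 256
    world z0 [0.513 0.11  0.   ]
top crate_plain 0 0.67 [241.2, 323.7] 912 304 341 227 255
    world z0 [ 0.512 -0.231  0.   ]
top crate_plain 1 0.32 [243.3, 186.0] 1072 167 207 229 255
    world z0 [0.513 0.114 0.   ]
top dispatch_rail 0 0.62 [161.2, 256.1] 1529 154 360 155 170
    world z0 [ 0.719 -0.063  0.   ]
top jar_flux 0 0.58 [261.7, 244.7] 272 238 256 254 272
    world z0 [ 0.464 -0.032  0.   ]
top spring_stand 0 0.86 [200.9, 242.7] 348 236 250 187 214
    world z0 [ 0.617 -0.028  0.   ]
top caliper 0 0.59 [197.6, 395.9] 558 356 414 185 203
    world z0 [ 0.62  -0.419  0.   ]
top caliper 1 0.24 [242.6, 186.7] 1101 167 208 228 255
    world z0 [0.514 0.112 0.   ]
side crate_ringed 0 0.6 [193.0, 237.6] 1007 225 250 169 213
side crate_plain 0 0.58 [253.9, 249.1] 1669 232 263 229 284
side dispatch_rail 0 0.96 [243.1, 335.9] 906 302 362 182 293
side jar_flux 0 0.91 [224.1, 222.5] 432 211 229 211 236
side spring_stand 0 0.76 [223.7, 283.1] 348 272 298 214 230
side caliper 0 0.8 [327.7, 316.7] 828 302 343 294 347
```

Run:
```python
from h import *
import pickle
D=pickle.load(open("D.pkl","rb")); f=lambda t,k=0:{n:D[n,t,k].astype(np.float32) for n in("top","side")}
cr=(.06,.076,.09)
print("A left",fit(f("crate_ringed"),(.49,.11,0),cr))
print("B right",fit(f("crate_plain"),(.49,-.23,0),cr))
for n in("top","side"):
  print(n,"A",fit({n:f("crate_ringed")[n]},(.49,.11,0),cr)); print(n,"B",fit({n:f("crate_plain")[n]},(.49,-.23,0),cr))
  print(n,"rail",fit({n:f("dispatch_rail")[n]},(.72,-.06,0),(.016,.52,.015)))
print("rail",fit(f("dispatch_rail"),(.72,-.06,0),(.016,.52,.015)))
# rail line in top
m=D["top","dispatch_rail",0]; ys,xs=np.nonzero(m)
P=back("top",np.c_[ys,xs],.015); a=np.polyfit(P[:,1],P[:,0],1); print("rail x=%.4f %+.4f y"%(a[1],a[0]))
print("stand",fit(f("spring_stand"),(.61,-.03,0),(.07,.034,.035)))
print("jar",fit(f("jar_flux"),(.46,-.03,0),(.04,.04,.055)))
```

```text
A left (np.float64(0.5152199120668874), np.float64(0.09835953855841126), np.float64(-2.553265843472759e-05), np.float64(0.10413360595703125))
B right (np.float64(0.5134872052879199), np.float64(-0.220435816105065), np.float64(-0.19850780085299258), np.float64(0.17703783512115479))
top A (np.float64(0.5151661964207871), np.float64(0.0985536510653343), np.float64(-9.112324538056878e-06), np.float64(0.04888206720352173))
top B (np.float64(0.5130455097136442), np.float64(-0.22134417468172005), np.float64(-0.19618019521431626), np.float64(0.08709532022476196))
top rail (np.float64(0.7156369972840101), np.float64(-0.08005108092110663), np.float64(0.030732198456395653), np.float64(0.1222996711730957))
side A (np.float64(0.5155091492303735), np.float64(0.09816147592692605), np.float64(-0.02758795416874308), np.float64(0.0425378680229187))
side B (np.float64(0.5108079624142794), np.float64(-0.22070770836011278), np.float64(7.065179151553798e-06), np.float64(0.07769793272018433))
side rail (np.float64(0.7153904615635767), np.float64(-0.08641302171211468), np.float64(0.022854073743045367), np.float64(0.24645566940307617))
rail (np.float64(0.7158493137242421), np.float64(-0.08611114724157386), np.float64(0.027120978789398176), np.float64(0.3874257802963257))
rail x=0.7121 -0.0285 y
stand (np.float64(0.6179160858285141), np.float64(-0.03157317834960905), np.float64(0.194575720947787), np.float64(0.6255232691764832))
jar (np.float64(0.4620804083943294), np.float64(-0.04066640788368565), np.float64(-0.00021480040409175416), np.float64(0.34793519973754883))
```

Run:
```python
import cv2
im=cv2.imread("pics/a_top.png"); cv2.imwrite("pics/a_topz.png",cv2.resize(im[140:300,140:360],None,fx=3.6,fy=3.6,interpolation=cv2.INTER_CUBIC))
```

```text
(no output)
```

View pics/a_topz.png

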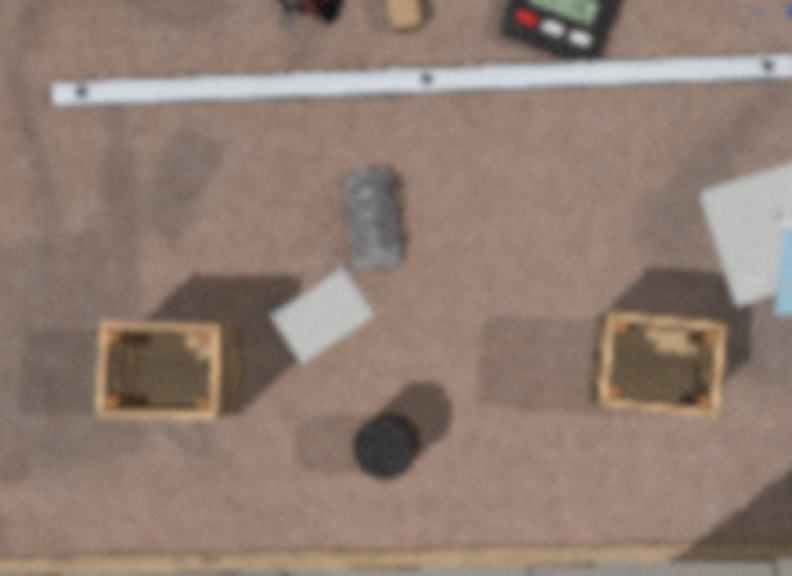

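Run:
```python
from h import *
for nm,c in dict(A=[(101,322),(221,324),(217,419),(96,414)],B=[(607,314),(725,324),(718,412),(598,404)]).items():
    rc=np.array([((y+.5)/3.6+140-.5,(x+.5)/3.6+140-.5) for x,y in c]); P=back("top",rc,.09)
    # model corners: TL=(far,left) TR=(far,right) BR=(near,right) BL
    M=np.array([[.03,.038],[.03,-.038],[-.03,-.038],[-.03,.038]])
    Q=P[:,:2]-P[:,:2].mean(0); U,S,V=np.linalg.svd(Q.T@M); R=U@V
    print(nm,P[:,:2].round(4).tolist(),P[:,:2].mean(0).round(4),"yaw",np.arctan2(R[1,0],R[0,0]).round(3))
for z,pts in((.015,[(53,84),(792,55)]),(.015,[(53,105),(792,76)])):
    P=back("top",[((y+.5)/3.6+139.5,(x+.5)/3.6+139.5) for x,y in pts],z); print(P.round(4).tolist(),np.arctan(-(P[1,0]-P[0,0])/(P[1,1]-P[0,1])))
```

```text
A [[0.5456, 0.1354], [0.5431, 0.0598], [0.4834, 0.0622], [0.4878, 0.1379]] [0.515  0.0988] yaw -0.044
B [[0.5455, -0.1852], [0.5379, -0.2604], [0.4823, -0.2542], [0.4886, -0.1782]] [ 0.5136 -0.2195] yaw -0.101
[[0.7145, 0.1906, 0.015], [0.7286, -0.3267, 0.015]] 0.027266216307288774
[[0.6996, 0.1904, 0.015], [0.7135, -0.3262, 0.015]] 0.0269133096270919
```

```bash
cat >> h.py <<'E'
from scipy.spatial.transform import Rotation as Ro
def to(x,y,z,yaw):
    o=env.observe(); q=o["orientation"]; R=Ro.from_quat([q[1],q[2],q[3],q[0]])
    G=Ro.from_matrix(np.array([[np.cos(yaw),np.sin(yaw),0],[np.sin(yaw),-np.cos(yaw),0],[0,0,-1]]))
    print("t",round(o["time_s"],2),"at",o["ee_pos"].round(4),"F",o["contact_force"].round(1),"w",round(o["grip_width"],2))
    print("rows:",R.inv().apply(np.array([x,y,z])-o["ee_pos"]).round(4),(R.inv()*G).as_rotvec().round(3))
E
python3 -c "
from h import *
to(.434,-.2125,.2,-.1)"
```

```text
t 0.85 at [ 0.1789 -0.4935  0.2313] F [ 0.  -0.4  1.1] w 1.0
rows: [ 0.3356 -0.1773  0.0313] [-0.     0.     0.448]
```

```bash
python3 -m creep '[[0.034,-0.018,0.003,0,0,0.05,0.1],[0.07,-0.036,0.006,0,0,0.1,0.1],[0.105,-0.055,0.009,0,0,0.15,0.1],[0.14,-0.074,0.012,0,0,0.2,0.1],[0.175,-0.092,0.015,0,0,0.25,0.1],[0.21,-0.11,0.018,0,0,0.3,0.1],[0.245,-0.13,0.021,0,0,0.35,0.1],[0.28,-0.148,0.025,0,0,0.4,0.1],[0.315,-0.166,0.029,0,0,0.448,0.1],[0.336,-0.177,0.031,0,0,0.448,0.1]]'; python3 -c "
from h import *
to(.434,-.2125,.075,-.1)
im=env.read_camera('wrist'); cv2.imwrite('pics/b_w.png',im)
im=env.read_camera('side'); cv2.imwrite('pics/b_s.png',im)"
```

```text
time_s: 1.68
ee_pos: [0.4365, -0.2099, 0.2001]
orientation: [-0.0, 0.999, -0.05, 0.001]
contact_force: [0.1, -0.5, -0.3]
grip_width: 0.451
t 1.68 at [ 0.4365 -0.2099  0.2001] F [ 0.1 -0.5 -0.3] w 0.45
rows: [-0.0024  0.003   0.1251] [-0.001 -0.001  0.001]
```

View pics/b_w.png

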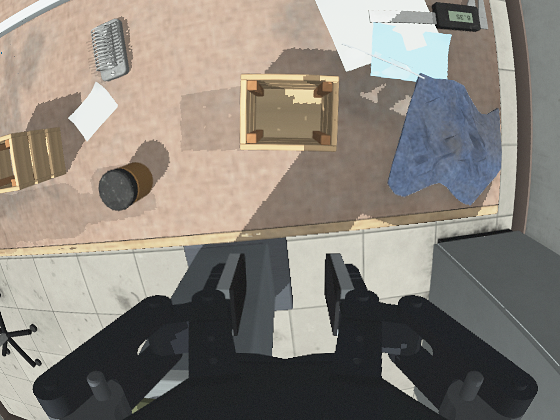

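View pics/b_s.png

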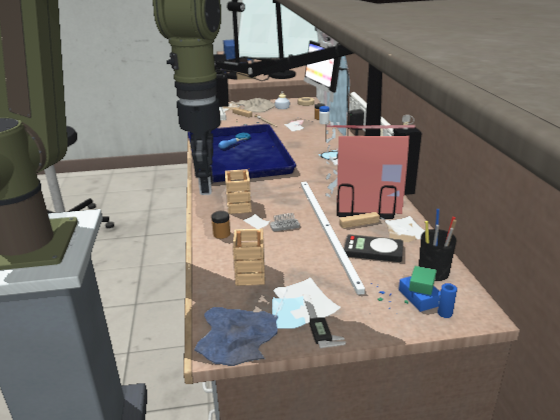

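```bash
cat >> h.py <<'E'
def backw(rc,z,c=None):
    c=c or env.calibration("wrist"); M=c["world_from_camera"]; K=c["camera_matrix"]
    rc=np.atleast_2d(rc).astype(float); dx=rc[:,1]-K[0,2]; dy=rc[:,0]-K[1,2]; r=np.hypot(dx,dy); th=r/K[0,0]
    d=np.c_[np.sin(th)*dx/r,np.sin(th)*dy/r,np.cos(th)]@M[:3,:3].T
    return M[:3,3]+d*((z-M[2,3])/d[:,2])[:,None]
E
python3 - <<'E'
from h import *
im=cv2.imread("pics/b_w.png"); cv2.imwrite("pics/b_wz.png",cv2.resize(im[60:165,215:365],None,fx=5,fy=5,interpolation=cv2.INTER_CUBIC))
E
```

```text
(no output)
```

View pics/b_wz.png

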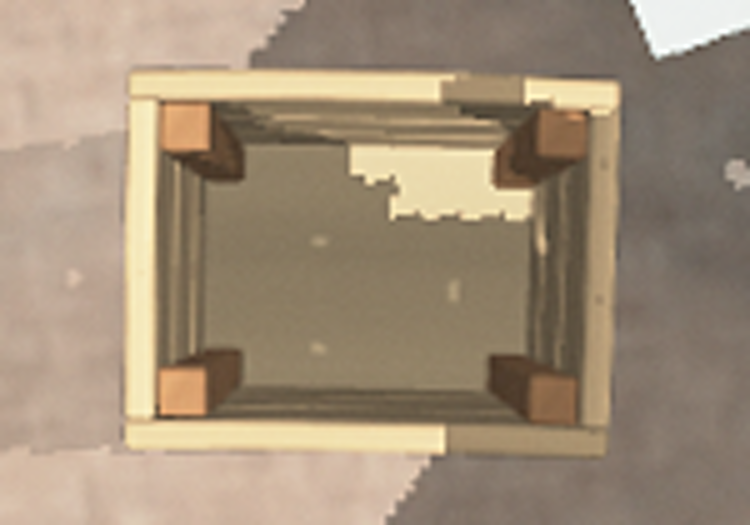

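```bash
cat >> h.py <<'E'
def rim(P):
    M=np.array([[.03,.038],[.03,-.038],[-.03,-.038],[-.03,.038]])
    Q=P[:,:2]-P[:,:2].mean(0); U,S,V=np.linalg.svd(Q.T@M); R=U@V
    print(P[:,:2].round(4).tolist(),P[:,:2].mean(0).round(4),"yaw",np.arctan2(R[1,0],R[0,0]).round(3))
E
python3 - <<'E'
from h import *
rim(backw([((y+.5)/5+59.5,(x+.5)/5+214.5) for x,y in [(131,70),(621,80),(607,456),(126,448)]],.09))
E
```

```text
[[0.546, -0.1863], [0.5376, -0.2609], [0.4788, -0.254], [0.487, -0.1793]] [ 0.5124 -0.2201] yaw -0.113
```

```bash
python3 -m creep '[[-0.008,0,0.03,0,0,0.012,0.1],[-0.008,0,0.06,0,0,0.012,0.1],[-0.008,0,0.09,0,0,0.012,0.1],[-0.008,0,0.125,0,0,0.012,0.1],[-0.008,0,0.125,0,0,0.012,0.1]]'; python3 -c "
from h import *
d=.06
to(.513-.993*d,-.220+.112*d,.075,-.112)"
```

```text
time_s: 2.2
ee_pos: [0.4213, -0.2102, 0.0703]
orientation: [-0.002, 0.998, -0.056, -0.005]
contact_force: [-0.5, 1.3, -1.3]
grip_width: 0.448
t 2.2 at [ 0.4213 -0.2102  0.0703] F [-0.5  1.3 -1.3] w 0.45
rows: [ 0.0322 -0.0006 -0.005 ] [-0.003  0.01  -0.001]
```

```bash
python3 -m creep '[[0.02,0,-0.004,0,0,0,0.1],[0.035,0,-0.004,0,0,0,0.1],[0.042,0,-0.004,0,0,0,0.1],[0.048,0,-0.004,0,0,0,0.1],[0.054,0,-0.004,0,0,0,0.1],[0.060,0,-0.004,0,0,0,0.1],[0.066,0,-0.004,0,0,0,0.1],[0.072,0,-0.004,0,0,0,0.1]]'; python3 -c "
from h import *
to(.513,-.220,.075,-.112)
im=env.read_camera('wrist'); cv2.imwrite('pics/c_w.png',im)
im=env.read_camera('side'); cv2.imwrite('pics/c_s.png',im[150:330,150:400].repeat(3,0).repeat(3,1))"
```

```text
time_s: 2.87
ee_pos: [0.4982, -0.22, 0.0796]
orientation: [0.0, 0.998, -0.056, -0.0]
contact_force: [-1.4, -0.2, 2.1]
grip_width: 0.447
t 2.87 at [ 0.4982 -0.22    0.0796] F [-1.4 -0.2  2.1] w 0.45
rows: [ 0.0147 -0.0016  0.0046] [ 0.  0. -0.]
```

View pics/c_s.png

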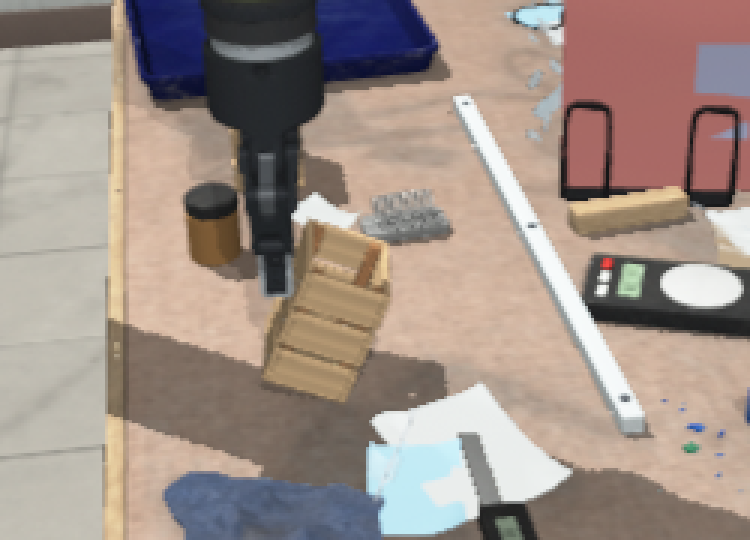

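View pics/c_w.png

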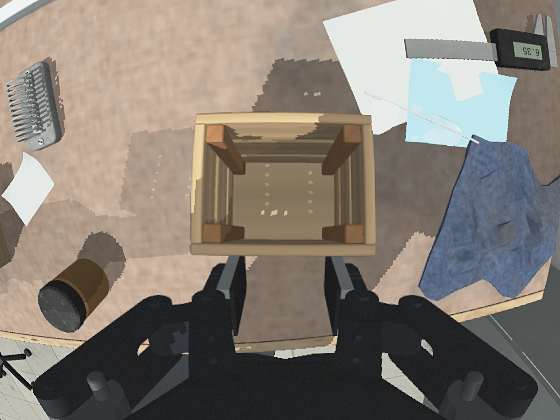

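Tipping nicely, about 15–20°. Continue slowly.

```bash
python3 -m creep '[[0.006,0,0.003,0,0,0,0.1],[0.011,0,0.003,0,0,0,0.1],[0.016,0,0.003,0,0,0,0.1],[0.021,0,0.003,0,0,0,0.1],[0.024,0,0.003,0,0,0,0.1],[0.026,0,0.003,0,0,0,0.1],[0.026,0,0.003,0,0,0,0.1]]'; python3 -c "
from h import *
to(.513,-.220,.075,-.112)
im=env.read_camera('side'); cv2.imwrite('pics/d_s.png',im[150:330,150:400].repeat(3,0).repeat(3,1))"
```

```text
time_s: 3.55
ee_pos: [0.5245, -0.2229, 0.0762]
orientation: [0.0, 0.998, -0.056, 0.0]
contact_force: [0.3, -1.6, 0.9]
grip_width: 0.444
t 3.55 at [ 0.5245 -0.2229  0.0762] F [ 0.3 -1.6  0.9] w 0.44
rows: [-0.0118 -0.0015  0.0012] [-0. -0.  0.]
```

View pics/d_s.png

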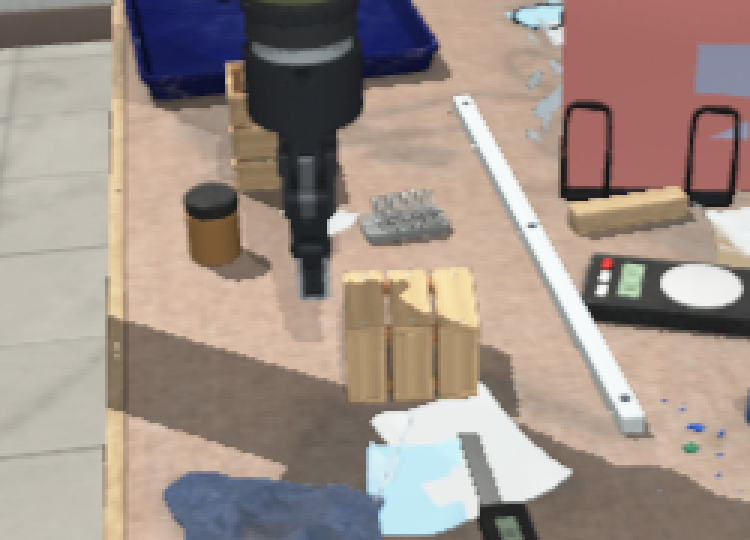

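```bash
python3 -m creep '[[-0.03,0,0,0,0,0,0.1],[-0.06,0,-0.02,0,0,0,0.1],[-0.09,0,-0.05,0,0,0,0.1],[-0.1,0,-0.09,0,0,0,0.1],[-0.1,0,-0.1,0,0,0,0.1],[-0.1,0,-0.1,0,0,0,0.1]]'; python3 -c "
from h import *
to(.430,.102,.175,-.045)
im=env.read_camera('wrist'); cv2.imwrite('pics/e_w.png',im)"
```

```text
time_s: 4.1
ee_pos: [0.4258, -0.2126, 0.18]
orientation: [0.001, 0.998, -0.056, 0.003]
contact_force: [-0.3, -0.3, 0.4]
grip_width: 0.453
t 4.1 at [ 0.4258 -0.2126  0.18  ] F [-0.3 -0.3  0.4] w 0.45
rows: [-0.0313 -0.3131  0.0041] [ 0.003 -0.007 -0.068]
```

View pics/e_w.png

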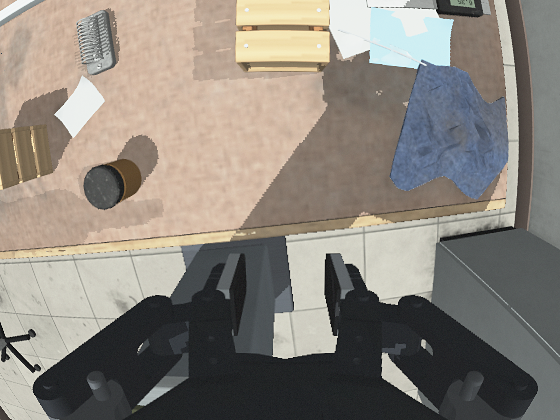

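```bash
python3 -m creep '[[-0.003,-0.033,0,0,0,-0.01,0.1],[-0.007,-0.067,0,0,0,-0.02,0.1],[-0.01,-0.1,0,0,0,-0.03,0.1],[-0.014,-0.135,0,0,0,-0.04,0.1],[-0.017,-0.17,0,0,0,-0.05,0.1],[-0.02,-0.205,0,0,0,-0.06,0.1],[-0.024,-0.24,0.004,0,0,-0.068,0.1],[-0.028,-0.275,0.004,0,0,-0.068,0.1],[-0.031,-0.3,0.004,0,0,-0.068,0.1],[-0.031,-0.313,0.004,0,0,-0.068,0.1]]'; python3 -c "
from h import *
to(.430,.102,.075,-.045)
im=env.read_camera('wrist'); cv2.imwrite('pics/f_w.png',im); np.save('f.npy',env.calibration('wrist')['world_from_camera'])
cv2.imwrite('pics/f_wz.png',cv2.resize(im[40:165,205:365],None,fx=5,fy=4.8,interpolation=cv2.INTER_CUBIC))"
```

```text
time_s: 4.98
ee_pos: [0.4276, 0.0124, 0.1715]
orientation: [-0.017, 1.0, 0.002, -0.001]
contact_force: [0.3, -0.7, -0.2]
grip_width: 0.45
t 4.98 at [0.4276 0.0124 0.1715] F [ 0.3 -0.7 -0.2] w 0.45
rows: [ 0.0031 -0.0863  0.0995] [-0.034  0.004  0.049]
```

View pics/f_wz.png

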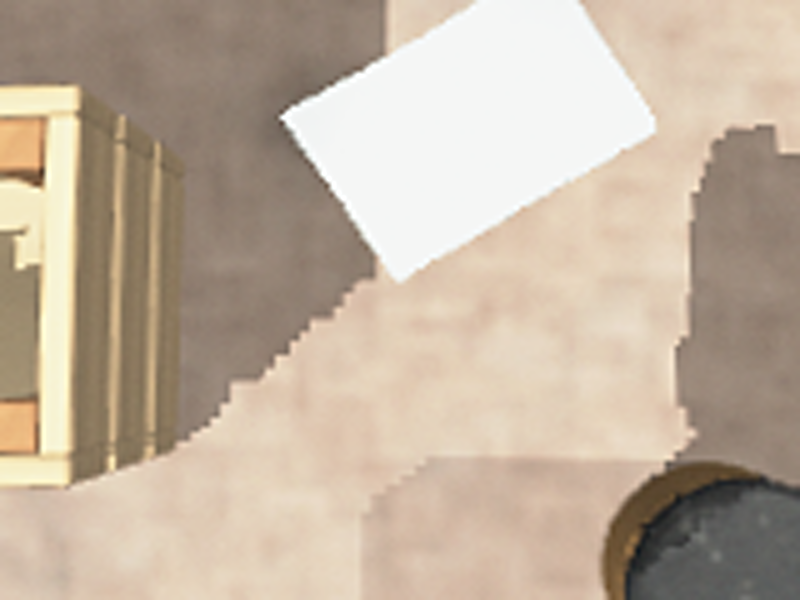

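```bash
python3 -m creep '[[0.0,-0.03,0,-0.017,0.002,0.02,0.1],[0.003,-0.06,0,-0.034,0.004,0.049,0.1],[0.003,-0.086,0,-0.034,0.004,0.049,0.1],[0.003,-0.086,0,-0.034,0.004,0.049,0.1],[0.003,-0.086,0,-0.034,0.004,0.049,0.1],[0.003,-0.086,0,-0.034,0.004,0.049,0.1]]'; python3 -c "
from h import *
to(.430,.102,.075,-.045)
im=env.read_camera('wrist'); cv2.imwrite('pics/g_w.png',im); np.save('f.npy',env.calibration('wrist')['world_from_camera'])
cv2.imwrite('pics/g_wz.png',cv2.resize(im[40:165,205:365],None,fx=5,fy=5,interpolation=cv2.INTER_CUBIC)[:600])"
```

```text
time_s: 5.53
ee_pos: [0.4312, 0.0134, 0.1754]
orientation: [-0.018, 1.0, 0.003, 0.001]
contact_force: [0.3, -0.3, 0.8]
grip_width: 0.452
t 5.53 at [0.4312 0.0134 0.1754] F [ 0.3 -0.3  0.8] w 0.45
rows: [-0.0009 -0.085   0.1034] [-0.036 -0.001  0.051]
```

View pics/g_wz.png

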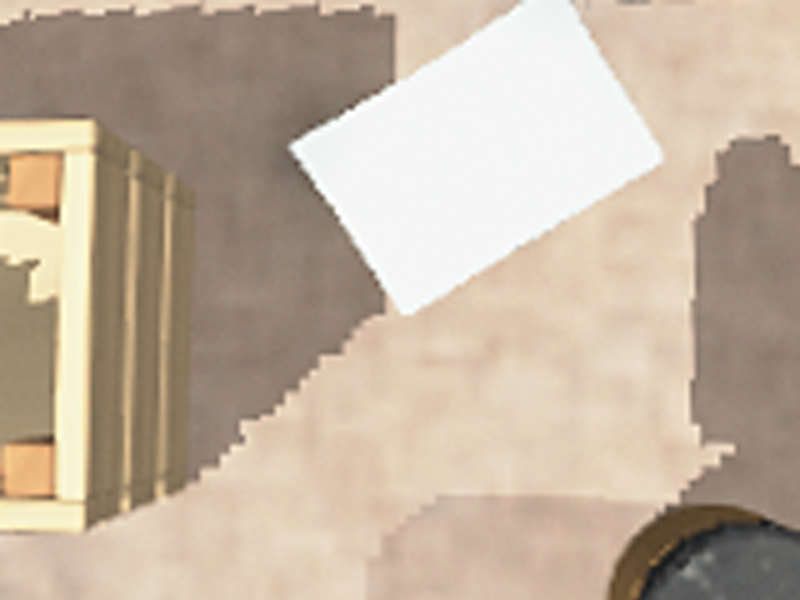

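```bash
python3 -c "
from h import *
o=env.observe();print(o['joints'].round(3),o['effort'].round(1),o['moment'].round(2))"
```

```text
[ 0.005  0.134 -0.454  0.981  0.036  3.141] [ -0.  -31.7  23.8  -0.    0.1   0. ] [-0.02  0.02  0.04]
```

View pics/g_w.png

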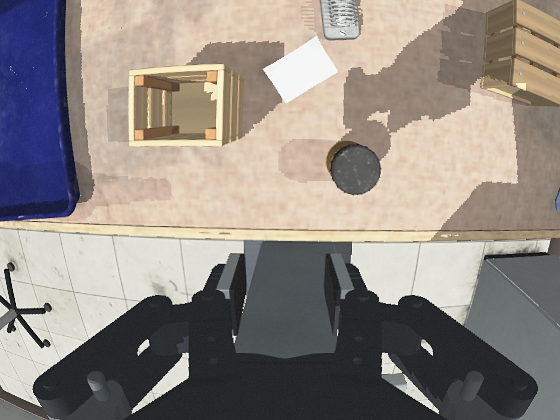

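```bash
python3 -m creep '[[0,0,0,0,0,-0.12,0.1],[0,0,0,0,0,-0.24,0.1],[0,0,0,0,0,-0.36,0.1],[0,0,0,0,0,-0.48,0.1],[0,0,0,0,0,-0.6,0.1],[0,0,0,0,0,-0.72,0.1],[0,0,0,0,0,-0.84,0.1],[0,0,0,0,0,-0.96,0.1],[0,0,0,0,0,-1.08,0.1],[0,0,0,0,0,-1.2,0.1]]'; python3 -c "
from h import *
to(.430,.102,.175,np.pi-.045)"
```

```text
time_s: 6.42
ee_pos: [0.431, 0.0137, 0.1752]
orientation: [-0.014, 0.822, 0.57, 0.011]
contact_force: [0.1, 0.1, -0.2]
grip_width: 0.449
t 6.42 at [0.431  0.0137 0.1752] F [ 0.1  0.1 -0.2] w 0.45
rows: [ 0.0823 -0.032   0.0034] [ 0.024 -0.034 -1.884]
```

```bash
python3 -m creep '[[0.008,-0.003,0,0,0,-0.12,0.1],[0.016,-0.006,0,0,0,-0.24,0.1],[0.025,-0.009,0,0,0,-0.36,0.1],[0.033,-0.013,0,0,0,-0.48,0.1],[0.041,-0.016,0,0,0,-0.6,0.1],[0.05,-0.019,0,0,0,-0.72,0.1],[0.058,-0.022,0,0,0,-0.84,0.1],[0.066,-0.026,0,0,0,-0.96,0.1],[0.074,-0.029,0,0,0,-1.08,0.1],[0.082,-0.032,0,0,0,-1.2,0.1]]'; python3 -c "
from h import *
to(.430,.102,.175,np.pi-.045)"
```

```text
time_s: 7.25
ee_pos: [0.4303, 0.102, 0.1784]
orientation: [-0.006, 0.357, 0.934, 0.017]
contact_force: [-0.3, -0.5, -0.6]
grip_width: 0.451
t 7.25 at [0.4303 0.102  0.1784] F [-0.3 -0.5 -0.6] w 0.45
rows: [ 0.0001 -0.0003  0.0034] [ 0.034 -0.013 -0.684]
```

```bash
python3 -m creep '[[0,0,0,0.008,-0.003,-0.12,0.1],[0,0,0,0.015,-0.006,-0.24,0.1],[0,0,0,0.02,-0.009,-0.36,0.1],[0,0,0,0.026,-0.011,-0.48,0.1],[0,0,0,0.03,-0.013,-0.6,0.1],[0,0,0,0.034,-0.013,-0.684,0.1],[0,0,0,0.034,-0.013,-0.684,0.1],[0,0,0,0.034,-0.013,-0.684,0.1]]'; python3 -c "
from h import *
to(.430,.102,.075,np.pi-.045)
im=env.read_camera('wrist'); cv2.imwrite('pics/i_w.png',im)"
```

```text
time_s: 7.92
ee_pos: [0.4304, 0.1017, 0.1784]
orientation: [0.0, 0.027, 1.0, 0.0]
contact_force: [0.5, 0.3, -0.6]
grip_width: 0.453
t 7.92 at [0.4304 0.1017 0.1784] F [ 0.5  0.3 -0.6] w 0.45
rows: [0.0004 0.0003 0.1034] [ 0.     0.    -0.008]
```

View pics/i_w.png

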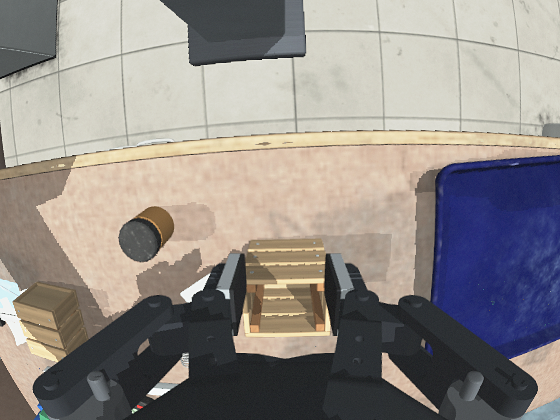

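Run:
```python
import cv2
im=cv2.imread("pics/i_w.png"); cv2.imwrite("pics/i_wz.png",cv2.resize(im[230:345,225:350],None,fx=5,fy=5,interpolation=cv2.INTER_CUBIC))
```

```text
(no output)
```

View pics/i_wz.png

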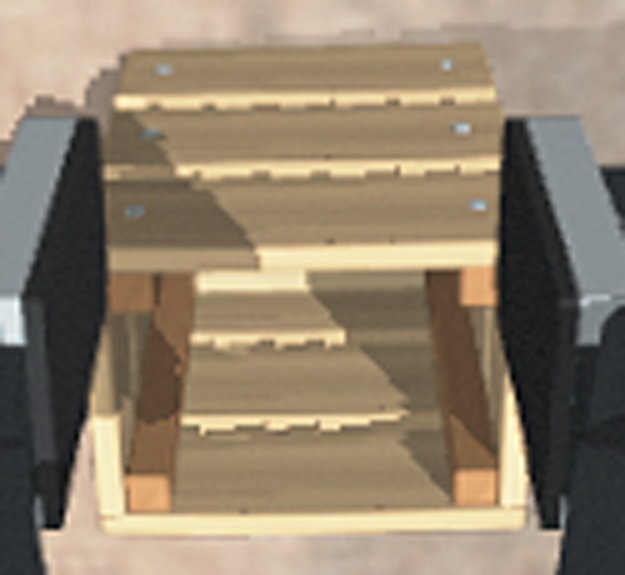

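Run:
```python
from h import *
f=lambda L,z:backw([((y+.5)/5+229.5,(x+.5)/5+224.5) for x,y in L],z)
a=f([(124,52),(487,42)],0.); b=f([(100,531),(525,527)],.09); d=f([(105,270),(500,268)],.09)
for p in(a,b,d): print(p.round(4).tolist(),(p[0]-p[1])[:2], "yaw",np.arctan2((p[1]-p[0])[0],-(p[1]-p[0])[1]).round(3))
```

```text
[[0.4843, 0.0615, 0.0], [0.4861, 0.1388, 0.0]] [-0.00182933 -0.07730317] yaw 3.118
[[0.5414, 0.0602, 0.09], [0.5447, 0.136, 0.09]] [-0.00330932 -0.07580569] yaw 3.098
[[0.487, 0.0671, 0.09], [0.49, 0.1312, 0.09]] [-0.00305944 -0.06414507] yaw 3.094
```

```bash
python3 -m creep '[[0.005,0,0.03,0,0,0,0.1],[0.005,0,0.06,0,0,0,0.1],[0.005,0,0.085,0,0,0,0.1],[0.005,0,0.1,0,0,0,0.1],[0.005,0,0.1,0,0,0,0.1],[-0.015,0,0.1,0,0,0,0.1],[-0.025,0,0.1,0,0,0,0.1],[-0.033,0,0.1,0,0,0,0.1],[-0.04,0,0.1,0,0,0,0.1],[-0.046,0,0.1,0,0,0,0.1]]'; python3 -m creep '[[-0.006,0,0,0,0,0,0.1],[-0.012,0,0,0,0,0,0.1],[-0.017,0,0,0,0,0,0.1],[-0.022,0,0,0,0,0,0.1]]'; python3 -c "
from h import *
to(.515,.098,.075,np.pi-.045)
im=env.read_camera('side'); cv2.imwrite('pics/j_s.png',im[110:290,150:400].repeat(3,0).repeat(3,1))"
```

```text
time_s: 8.8
ee_pos: [0.4771, 0.0994, 0.079]
orientation: [0.0, 0.026, 1.0, 0.0]
contact_force: [-3.0, -0.3, 2.1]
grip_width: 0.448
time_s: 9.13
ee_pos: [0.4988, 0.0982, 0.0785]
orientation: [0.0, 0.026, 1.0, 0.0]
contact_force: [-1.6, 1.0, 1.3]
grip_width: 0.448
t 9.13 at [0.4988 0.0982 0.0785] F [-1.6  1.   1.3] w 0.45
rows: [-0.0162  0.0007  0.0035] [ 0.     0.    -0.006]
```

View pics/j_s.png

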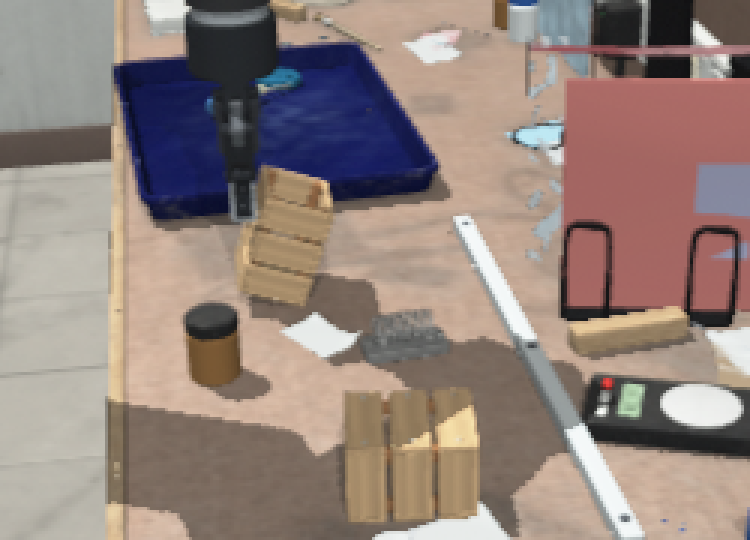

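```bash
python3 -m creep '[[-0.006,0,0.003,0,0,0,0.1],[-0.011,0,0.003,0,0,0,0.1],[-0.016,0,0.003,0,0,0,0.1],[-0.021,0,0.003,0,0,0,0.1],[-0.024,0,0.003,0,0,0,0.1],[-0.026,0,0.003,0,0,0,0.1],[-0.026,0,0.003,0,0,0,0.1],[0.01,0,0,0,0,0,0.1],[0.04,0,0,0,0,0,0.1],[0.06,0,-0.03,0,0,0,0.1]]';python3 -m creep '[[0.03,0,-0.03,0,0,0,0.1],[0.05,0,-0.05,0,0,0,0.1],[0.05,0,-0.05,0,0,0,0.1]]'; python3 -c "
from h import *
to(.515,.098,.075,np.pi-.045)
im=env.read_camera('side'); cv2.imwrite('pics/k_s.png',im[110:290,150:400].repeat(3,0).repeat(3,1))
im=env.read_camera('wrist'); cv2.imwrite('pics/k_w.png',im)"
```

```text
time_s: 10.02
ee_pos: [0.4299, 0.0997, 0.1036]
orientation: [-0.007, 0.026, 1.0, -0.002]
contact_force: [-0.4, 0.3, -0.4]
grip_width: 0.448
time_s: 10.27
ee_pos: [0.3859, 0.1039, 0.1615]
orientation: [0.001, 0.025, 1.0, 0.001]
contact_force: [-0.6, -0.6, -0.0]
grip_width: 0.45
t 10.27 at [0.3859 0.1039 0.1615] F [-0.6 -0.6 -0. ] w 0.45
rows: [-0.129   0.0004  0.0868] [ 0.001  0.002 -0.005]
```

View pics/k_s.png

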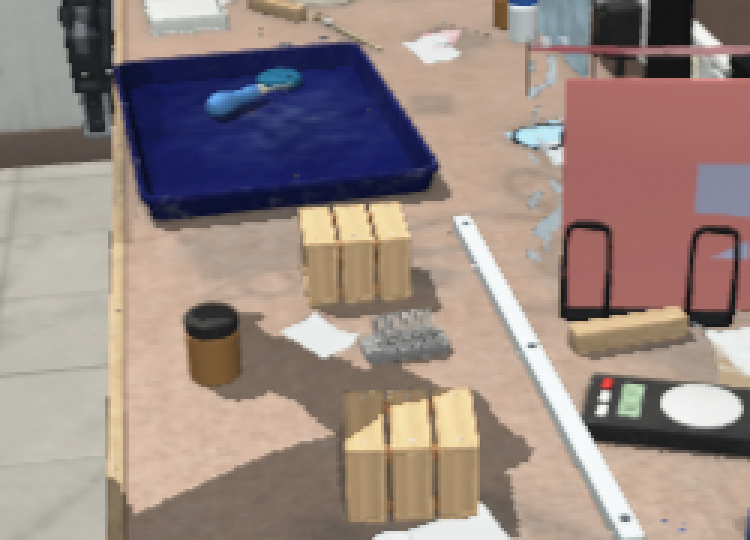

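View pics/k_w.png

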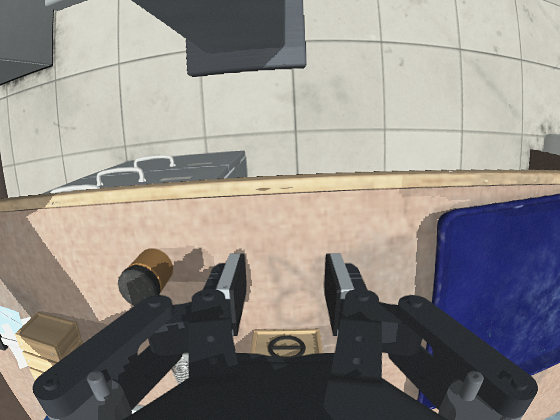

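Run:
```python
from h import *
im=cv2.imread("pics/k_w.png"); a=cv2.resize(im[300:375,10:110],None,fx=5,fy=5,interpolation=cv2.INTER_CUBIC); b=cv2.resize(im[310:375,240:335],None,fx=3,fy=3,interpolation=cv2.INTER_CUBIC)
a[:195,-285:]=b[:195]; cv2.imwrite("pics/k_z.png",a)
im=env.read_camera("top"); cv2.imwrite("pics/k_t.png",cv2.resize(im[140:300,140:360],None,fx=3.6,fy=3.6,interpolation=cv2.INTER_CUBIC))
M={}
for n in("top","side"):
    if n=="side": env.read_camera(n)
    for t in("crate_ringed","crate_plain"):
        for r in env.cut_out(n,t)[:2]:
            print(n,t,round(r["confidence"],2),r["pixel"],r["pixels"].sum())
            left=(r["pixel"][1]<250) if n=="top" else r["pixel"][0]<225
            M.setdefault("A" if left else "B",{}).setdefault(n,r["pixels"].astype(np.float32))
for k,x0 in(("A",(.59,.1,0)),("B",(.588,-.23,-.1))):
    print(k,fit(M[k],x0,(.09,.076,.06)))
    for n in M[k]: print(n,fit({n:M[k][n]},x0,(.09,.076,.06)))
```

```text
top crate_ringed 0.93 [208.7, 190.1] 1470
top crate_plain 0.75 [209.9, 325.4] 1290
side crate_plain 0.59 [257.6, 287.4] 1932
A (np.float64(0.5940206444632782), np.float64(0.09605143216763036), np.float64(1.2773184341936889e-05), np.float64(0.048904359340667725))
top (np.float64(0.5940206444632782), np.float64(0.09605143216763036), np.float64(1.2773184341936889e-05), np.float64(0.048904359340667725))
B (np.float64(0.5897309879220124), np.float64(-0.22920140170907877), np.float64(-0.11897265059594435), np.float64(0.0839187502861023))
top (np.float64(0.5898602021226772), np.float64(-0.22916462354463274), np.float64(-0.10288099295012905), np.float64(0.040259599685668945))
side (np.float64(0.5893630563538859), np.float64(-0.2299910319204201), np.float64(-0.10595594881650003), np.float64(0.041065752506256104))
```

View pics/k_z.png

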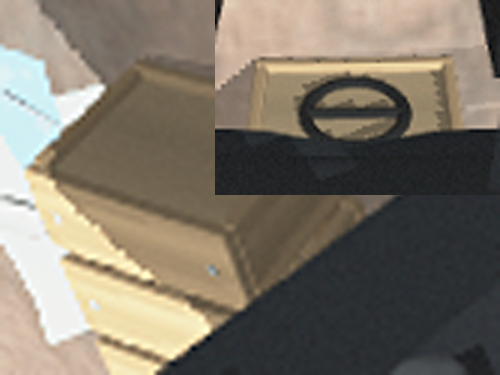

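View pics/k_t.png

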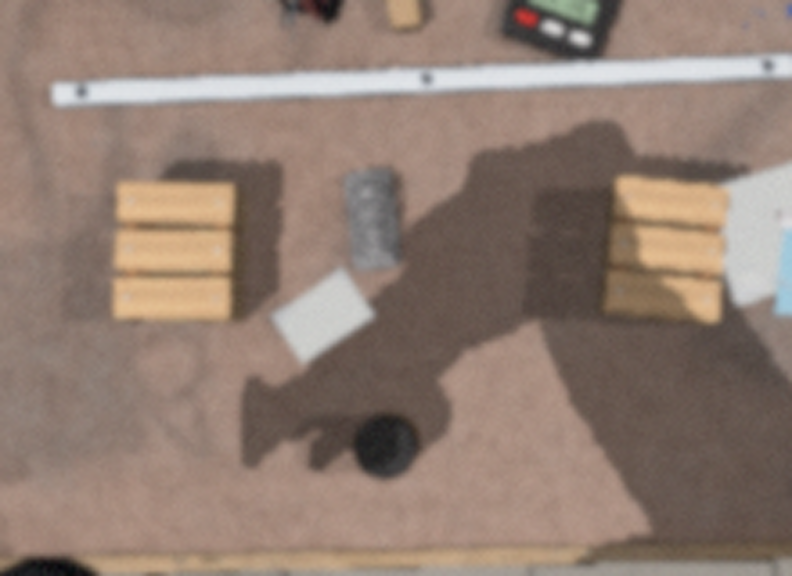

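```bash
python3 -c "
from h import *
to(.500,.0955,.016,np.pi+.027)"
```

```text
t 10.67 at [0.3886 0.1036 0.1574] F [-0.5  0.   0.4] w 0.45
rows: [-0.1119 -0.0023  0.1412] [-0.    -0.002 -0.079]
```

```bash
python3 -m creep '[[-0.03,-0.001,0.01,0,0,-0.02,0.1],[-0.06,-0.001,0.03,0,0,-0.04,0.1],[-0.09,-0.002,0.06,0,0,-0.06,0.1],[-0.11,-0.002,0.09,0,0,-0.079,0.1],[-0.112,-0.002,0.115,0,0,-0.079,0.1],[-0.112,-0.002,0.13,0,0,-0.079,0.1],[-0.112,-0.002,0.138,0,0,-0.079,0.1],[-0.112,-0.002,0.138,0,0,-0.079,0.1],[-0.112,-0.002,0.138,0,0,-0.079,0.1]]'; python3 -c "
from h import *
to(.585,.0978,.016,np.pi+.027)
im=env.read_camera('side'); cv2.imwrite('pics/l_s.png',im[110:290,150:400].repeat(3,0).repeat(3,1))
im=env.read_camera('wrist'); cv2.imwrite('pics/l_w.png',im)"
```

```text
time_s: 11.42
ee_pos: [0.5, 0.0959, 0.0201]
orientation: [-0.001, -0.014, 1.0, -0.0]
contact_force: [0.3, 0.1, 0.4]
grip_width: 0.448
t 11.42 at [0.5    0.0959 0.0201] F [0.3 0.1 0.4] w 0.45
rows: [-0.0851 -0.0005  0.004 ] [-0.    -0.001  0.001]
```

View pics/l_s.png

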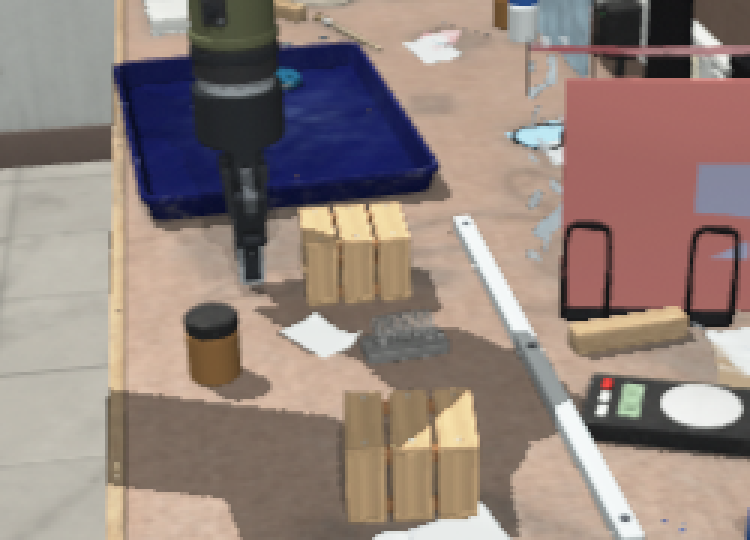

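View pics/l_w.png

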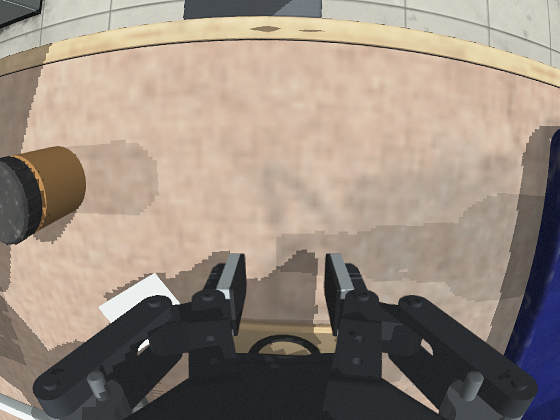

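```bash
python3 -m creep '[[-0.02,0,0.004,0,0,0,0.1],[-0.034,0,0.004,0,0,0,0.1],[-0.04,0,0.004,0,0,0,0.1],[-0.046,0,0.004,0,0,0,0.1],[-0.053,0,0.004,0,0,0,0.1],[-0.06,0,0.004,0,0,0,0.1],[-0.068,0,0.004,0,0,0,0.1],[-0.076,0,0.004,0,0,0,0.1],[-0.083,0,0.004,0,0,0,0.1],[-0.087,0,0.004,0,0,0,0.1]]'; python3 -c "
from h import *
to(.605,.0985,.016,np.pi+.027)
im=env.read_camera('top'); cv2.imwrite('pics/m_t.png',cv2.resize(im[140:300,140:360],None,fx=3.6,fy=3.6,interpolation=cv2.INTER_CUBIC))
im=env.read_camera('side'); cv2.imwrite('pics/m_s.png',im[110:290,150:400].repeat(3,0).repeat(3,1))"
```

```text
time_s: 12.35
ee_pos: [0.5886, 0.0986, 0.0167]
orientation: [0.001, -0.014, 1.0, 0.0]
contact_force: [-5.5, -0.4, 5.9]
grip_width: 0.451
t 12.35 at [0.5886 0.0986 0.0167] F [-5.5 -0.4  5.9] w 0.45
rows: [-0.0163 -0.0005  0.0007] [0.    0.001 0.001]
```

View pics/m_t.png

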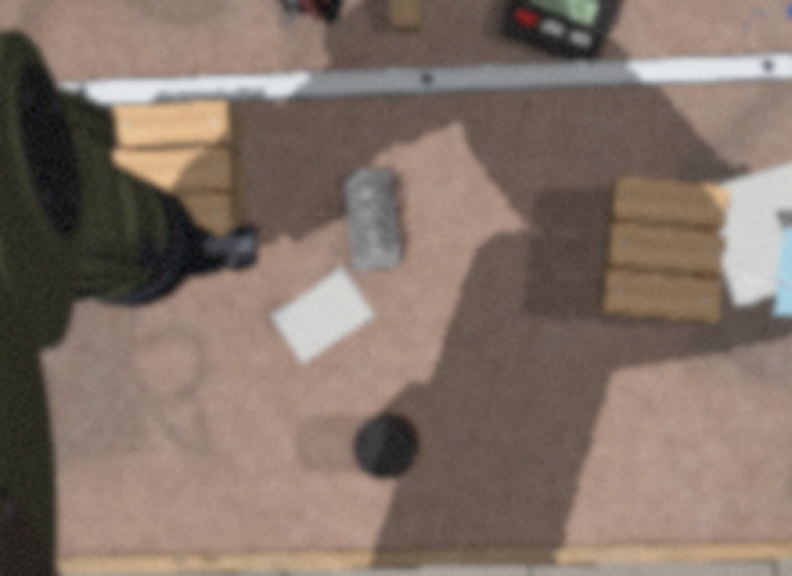

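View pics/m_s.png

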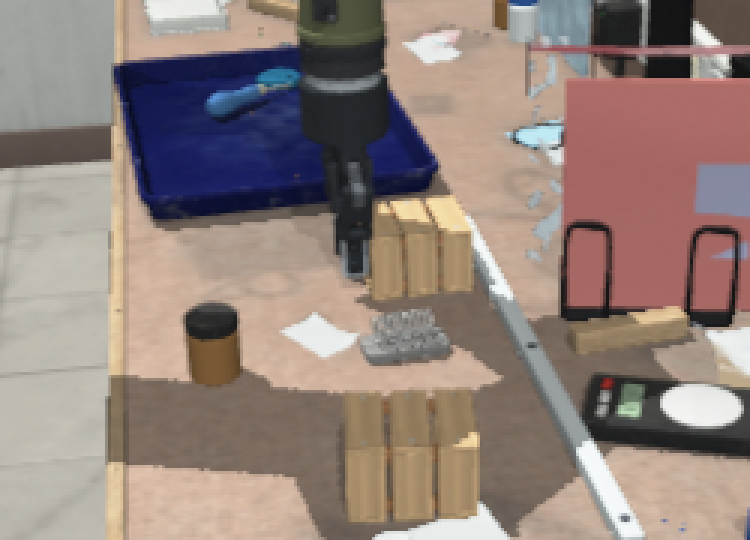

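```bash
python3 -m creep '[[-0.002,0,0,0,0,0,0.1],[-0.004,0,0,0,0,0,0.1]]'; python3 -m creep '[[-0.002,0,0,0,0,0,0.1],[-0.003,0,0,0,0,0,0.1]]'; python3 -m creep '[[-0.002,0,0,0,0,0,0.1],[-0.003,0,0,0,0,0,0.1]]'
```

```text
time_s: 12.62
ee_pos: [0.5896, 0.0985, 0.0165]
orientation: [-0.001, -0.014, 1.0, 0.0]
contact_force: [-7.9, 0.3, 9.2]
grip_width: 0.45
time_s: 12.78
ee_pos: [0.5928, 0.0986, 0.0165]
orientation: [-0.001, -0.014, 1.0, 0.0]
contact_force: [-4.6, -0.3, 6.1]
grip_width: 0.451
time_s: 12.95
ee_pos: [0.5958, 0.0987, 0.0165]
orientation: [-0.001, -0.014, 1.0, 0.0]
contact_force: [-5.8, 1.1, 6.5]
grip_width: 0.444
```

```bash
python3 -c "
from h import *
to(.605,.0985,.016,np.pi+.027)
im=env.read_camera('side'); cv2.imwrite('pics/n_s.png',cv2.resize(im[160:230,240:340],None,fx=8,fy=8,interpolation=cv2.INTER_CUBIC))
im=env.read_camera('wrist'); cv2.imwrite('pics/n_w.png',im)"
```

```text
t 12.95 at [0.5958 0.0987 0.0165] F [-5.8  1.1  6.5] w 0.44
rows: [-0.0092 -0.0004  0.0005] [ 0.    -0.002  0.001]
```

View pics/n_s.png

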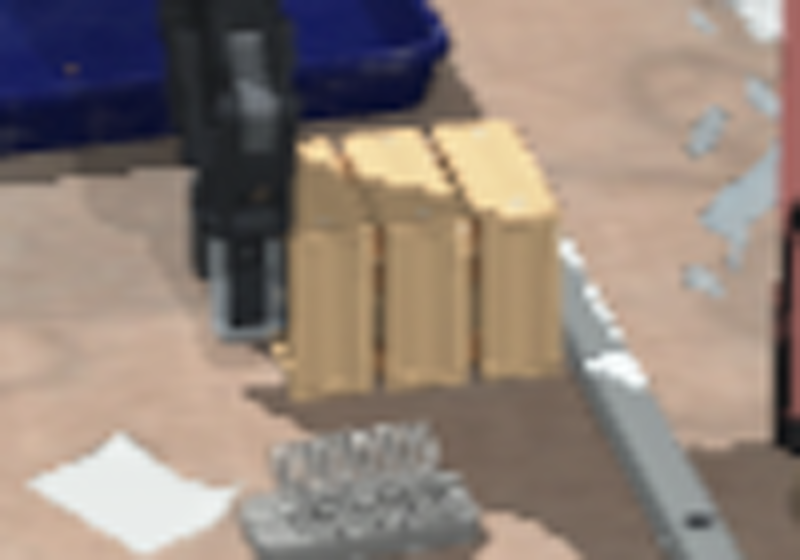

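View pics/n_w.png

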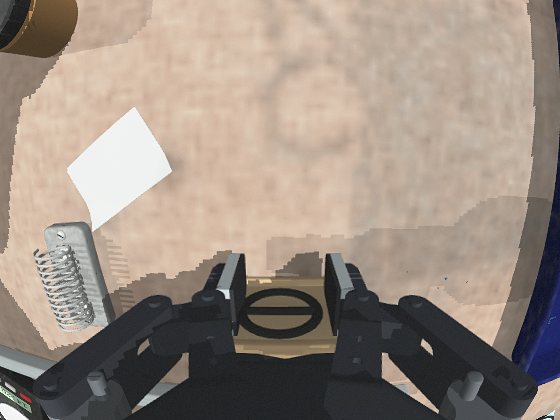

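```bash
python3 -m creep '[[-0.002,0,0,0,0,0,0.1],[-0.004,0,0,0,0,0,0.1]]'; python3 -m creep '[[-0.002,0,0,0,0,0,0.1],[-0.003,0,0,0,0,0,0.1]]'; python3 -m creep '[[-0.0015,0,0,0,0,0,0.1],[-0.002,0,0,0,0,0,0.1]]'
```

```text
time_s: 13.22
ee_pos: [0.5993, 0.0988, 0.0165]
orientation: [-0.001, -0.014, 1.0, 0.0]
contact_force: [-6.5, 0.4, 7.7]
grip_width: 0.454
time_s: 13.38
ee_pos: [0.5991, 0.0988, 0.0164]
orientation: [-0.004, -0.014, 1.0, 0.0]
contact_force: [-15.4, 1.3, 14.8]
grip_width: 0.449
time_s: 13.55
ee_pos: [0.599, 0.0987, 0.0164]
orientation: [-0.006, -0.014, 1.0, 0.0]
contact_force: [-18.5, 0.9, 18.1]
grip_width: 0.455
```

```bash
python3 -c "
from h import *
im=env.read_camera('side'); cv2.imwrite('pics/o_s.png',cv2.resize(im[160:230,240:340],None,fx=8,fy=8,interpolation=cv2.INTER_CUBIC))
im=env.read_camera('top'); cv2.imwrite('pics/o_t.png',cv2.resize(im[150:220,150:230],None,fx=8,fy=8,interpolation=cv2.INTER_CUBIC))"
```

```text
(no output)
```

View pics/o_s.png

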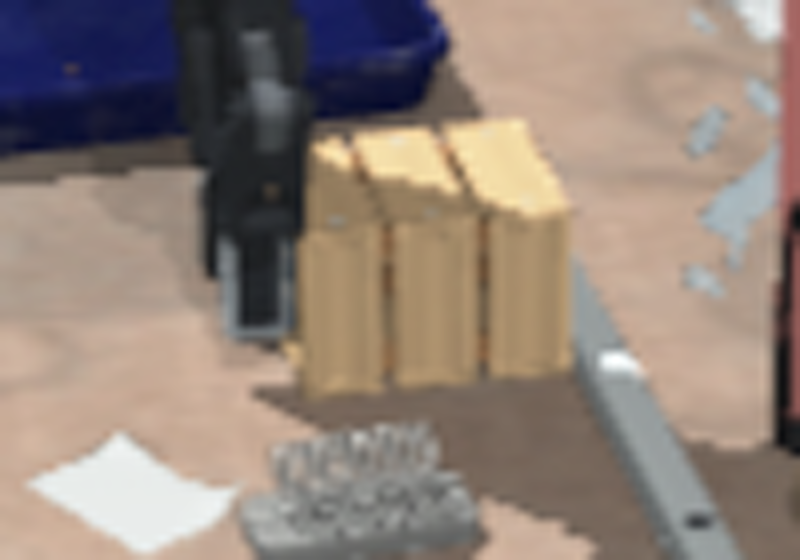

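View pics/o_t.png

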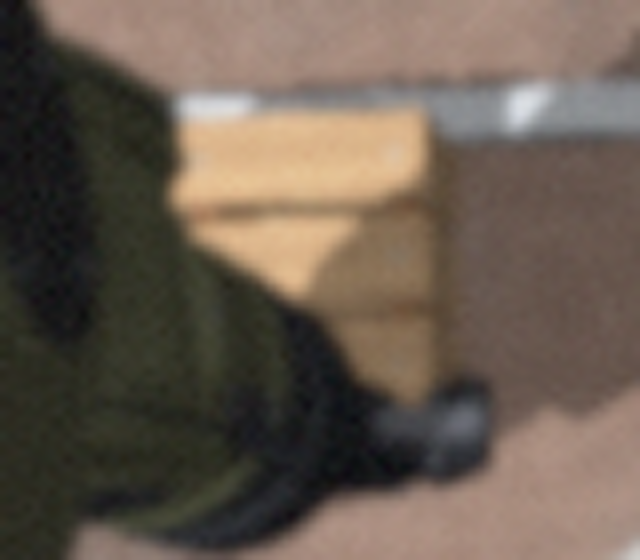

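```bash
python3 -m creep '[[0.004,0,0,0,0,0,0.1],[0.008,0,0,0,0,0,0.1],[0.014,0,0,0,0,0,0.1],[0.03,0,0,0,0,0,0.1],[0.06,0,-0.01,0,0,0,0.1],[0.09,0,-0.04,0,0,0,0.1],[0.12,0,-0.08,0,0,0,0.1],[0.15,0,-0.12,0,0,0,0.1],[0.18,0,-0.14,0,0,0,0.1],[0.2,0,-0.15,0,0,0,0.1]]'; python3 -m creep '[[0.03,0,0,0,0,0,0.1],[0.03,0,0,0,0,0,0.1]]';python3 - <<'E'
from h import *
im=env.read_camera("top"); cv2.imwrite("pics/p_t.png",cv2.resize(im[150:220,150:230],None,fx=8,fy=8,interpolation=cv2.INTER_CUBIC)); cv2.imwrite("pics/p_tf.png",im)
for t in("crate_ringed","crate_plain"):
    for r in env.cut_out("top",t)[:1]:
        print(t,round(r["confidence"],2),r["pixel"])
        print(fit({"top":r["pixels"].astype(np.float32)},(.66,.1,0.03) if r["pixel"][1]<250 else(.59,-.23,-.1),(.09,.076,.06)))
im=env.read_camera("side"); cv2.imwrite("pics/p_s.png",cv2.resize(im[160:230,240:340],None,fx=8,fy=8,interpolation=cv2.INTER_CUBIC))
im=env.read_camera("wrist"); cv2.imwrite("pics/p_w.png",im)
o=env.observe();print(o["ee_pos"],o["time_s"])
E
```

```text
time_s: 14.48
ee_pos: [0.4065, 0.0937, 0.1689]
orientation: [0.002, -0.014, 1.0, 0.001]
contact_force: [-0.3, 0.1, 0.6]
grip_width: 0.45
time_s: 14.65
ee_pos: [0.3707, 0.0918, 0.1667]
orientation: [-0.001, -0.014, 1.0, -0.0]
contact_force: [-0.3, 0.5, 0.1]
grip_width: 0.451
crate_ringed 0.89 [184.3, 191.3]
(np.float64(0.6575502615386841), np.float64(0.09782725530526802), np.float64(0.02132601404641004), np.float64(0.042486488819122314))
crate_plain 0.95 [208.0, 327.3]
(np.float64(0.589523583981344), np.float64(-0.22960025050815822), np.float64(-0.09996423874876514), np.float64(0.037649452686309814))
[0.37764531 0.09279488 0.16624688] 14.9
```

View pics/p_t.png

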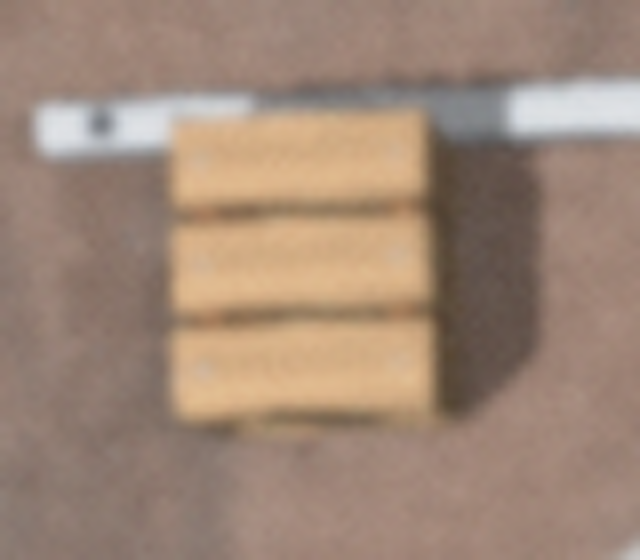

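View pics/p_s.png

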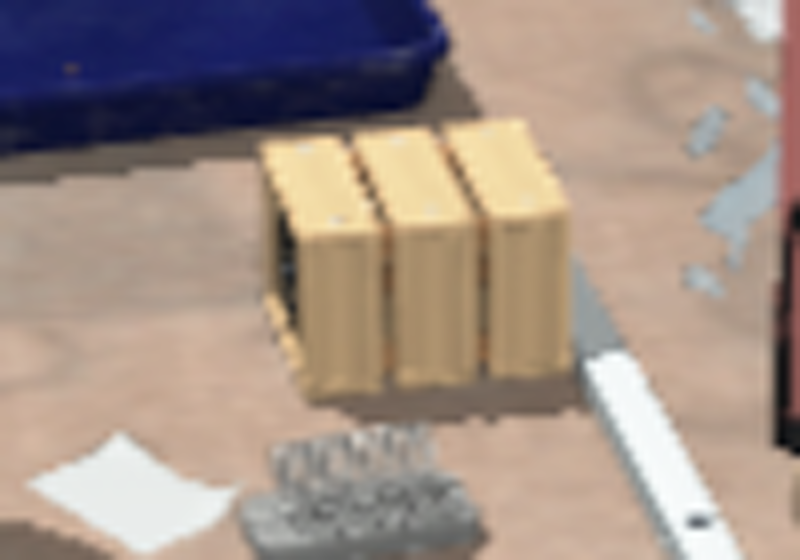

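View pics/p_w.png

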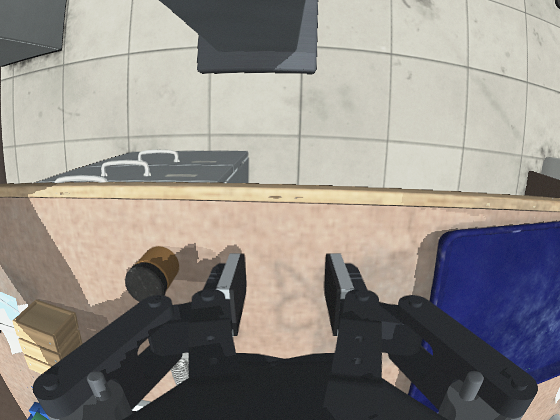

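Run:
```python
from h import *
im=cv2.imread("pics/p_tf.png")
g=cv2.cvtColor(im,cv2.COLOR_BGR2HSV)
S=8
f=lambda L,z:back("top",[((y+.5)/S+149.5,(x+.5)/S+149.5) for x,y in L],z)
P=f([(172,118),(430,108),(437,418),(173,418)],.06)
print(P[:,:2].round(4).tolist())
for i,j in((0,1),(3,2)): v=P[i]-P[j]; print("yaw y-edge",np.arctan2(-v[0],v[1]).round(3),np.linalg.norm(v).round(4))
for i,j in((0,3),(1,2)): v=P[i]-P[j]; print("yaw x-edge",np.arctan2(v[1],v[0]).round(3),np.linalg.norm(v).round(4))
# subpixel edges: far rim & near edge vs column, gradient based on warm saturation
s=g[...,1].astype(float)
sat=s
for nm,r0,r1,z in(("far",160,169,.06),("near",197,207,.06)):
    pts=[]
    for c in range(174,203):
        p=sat[r0:r1,c]; d=np.abs(np.diff(p)); k=d.argmax(); 
        w=d[max(0,k-1):k+2]; pts.append((r0+max(0,k-1)+.5+(w*np.arange(len(w))).sum()/w.sum(),c))
    Q=back("top",pts,z); a=np.polyfit(Q[:,1],Q[:,0],1); r=Q[:,0]-np.polyval(a,Q[:,1]); print(nm,"x at y=.098 %.4f yaw %.3f rms %.4f"%(np.polyval(a,.098),-a[0],r.std()))
pts=[]
v=cv2.cvtColor(im,cv2.COLOR_BGR2GRAY).astype(float)
im0=cv2.imread("pics/a_top.png"); v=cv2.cvtColor(im0,cv2.COLOR_BGR2GRAY).astype(float)
for lo,hi in((158,240),(262,350)):
    pts=[]
    for c in range(lo,hi):
        rr=int(round(168-(c-155)*.0417)); p=v[rr-4:rr+5,c]; d=-np.diff(p); k=d.argmax(); d=np.clip(d,0,None); w=d[max(0,k-1):k+2]
        pts.append((rr-4+max(0,k-1)+.5+(w*np.arange(len(w))).sum()/w.sum(),c))
    Q=back("top",pts,.015); a=np.polyfit(Q[:,1],Q[:,0],1); print("rail near x at y=.098 %.4f yaw %.3f"%(np.polyval(a,.098),-a[0]))
```

```text
[[0.7012, 0.137], [0.7033, 0.0602], [0.61, 0.058], [0.6111, 0.1359]]
yaw y-edge 0.027 0.0768
yaw y-edge -0.015 0.0779
yaw x-edge 0.012 0.0901
yaw x-edge 0.024 0.0934
far x at y=.098 0.7027 yaw 0.063 rms 0.0012
near x at y=.098 0.6067 yaw 0.020 rms 0.0015
rail near x at y=.098 0.7027 yaw 0.027
rail near x at y=.098 0.7032 yaw 0.025
```

```bash
python3 -m creep '[[-0.03,0,-0.02,0,0,0,0.1],[-0.06,0,-0.04,0,0,0,0.1],[-0.09,0,-0.055,0,0,0,0.1],[-0.12,0,-0.055,0,0,0,0.1],[-0.15,0,-0.055,0,0,0,0.1],[-0.17,0,-0.055,0,0,0,0.1],[-0.17,0,-0.055,0,0,0,0.1],[-0.17,0,-0.055,0,0,0,0.1]]';python3 - <<'E'
from h import *
im=env.read_camera("wrist"); cv2.imwrite("pics/q_w.png",im)
cv2.imwrite("pics/q_z.png",cv2.resize(im[235:355,225:350],None,fx=5,fy=5,interpolation=cv2.INTER_CUBIC))
E
```

```text
time_s: 15.57
ee_pos: [0.5478, 0.0972, 0.2199]
orientation: [-0.001, -0.013, 1.0, -0.0]
contact_force: [-0.6, -0.6, -0.6]
grip_width: 0.45
```

View pics/q_w.png

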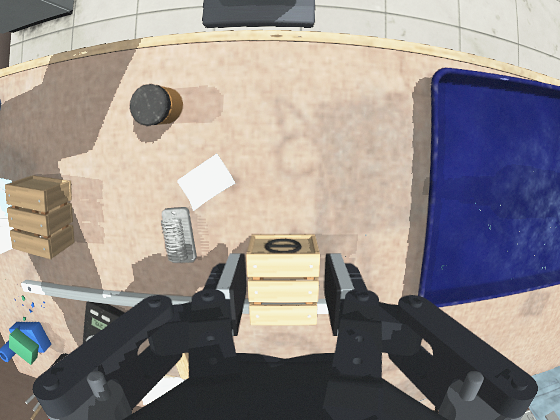

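View pics/q_z.png

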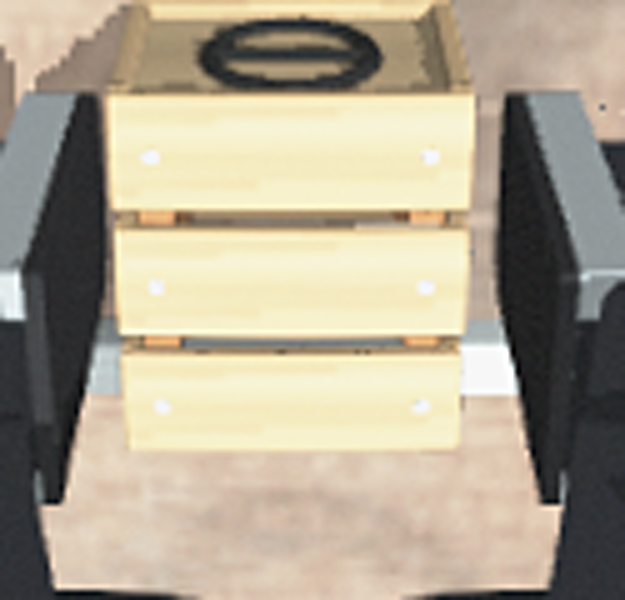

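```bash
python3 -m creep '[[0.03,0,0,0,0,0,0.1],[0.06,0,0,0,0,0,0.1],[0.09,0,0,0,0,0,0.1],[0.12,0,0,0,0,0,0.1],[0.14,0,0,0,0,0,0.1],[0.15,0,0,0,0,0,0.1],[0.15,0,0,0,0,0,0.1]]';python3 - <<'E'
from h import *
import pickle
D=pickle.load(open("D.pkl","rb"))
for n in("top","side"):
    im=env.read_camera(n)
    for t in("jar_flux","spring_stand","caliper"):
        r=env.cut_out(n,t)[:1]
        if r:
            a=np.argwhere(D[n,t,0]).mean(0);b=np.argwhere(r[0]["pixels"]).mean(0); print(n,t,a.round(1),b.round(1))
cv2.imwrite("pics/z_s.png",im)
env.hand_in()
E
```

```text
time_s: 16.2
ee_pos: [0.3935, 0.0929, 0.2214]
orientation: [-0.0, -0.014, 1.0, -0.0]
contact_force: [0.2, -0.2, -0.2]
grip_width: 0.451
top jar_flux [263.2 246.9] [263.6 247.4]
top spring_stand [200.4 243. ] [199.7 243.2]
top caliper [197.3 392. ] [197.  392.7]
side jar_flux [223.4 220.1] [224.4 220.1]
side spring_stand [222.4 284.5] [222.3 283.7]
side caliper [326.7 319.8] [326.6 320. ]
the job is handed in; nothing more can be done
```

I tipped both crates onto their backs with the half-open fingertips. The wrist camera showed the ring on the left crate and a bare underside on the right one. I then pushed the left crate, still lying down, up to the rail and backed the arm away. I handed in just after 16.2 s.

**Contact with the rail:** the push stalled at the rail with about 18 N horizontal and 18 N vertical force. I didn't expect that much vertical force and didn't find its cause. From the top camera the mouth is at x ≈ 0.702–0.7025, and the rail face at that point is at x ≈ 0.703.

**Squareness:** the rail's yaw is about 0.027 rad.
- **Agree:** the crate outline fit gave 0.021 rad, and its far-edge corners 0.027. The last wrist picture also showed the crate parallel to the rail.
- **Disagree:** single blurred edges in the top picture gave anywhere from -0.015 to 0.063 rad. I did not rely on those.

**Everything else:** the bare crate lies about 75 mm clear of the rail. The jar, spring stand and caliper each moved about 1 pixel or less in the top and side views, which is within detection noise.

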